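Find the full box by weight and demagnetise it

ROBOT

A 7-joint arm with a two-finger parallel gripper is mounted at the origin on the work surface. World frame = base frame: x ahead of the robot, y to its left, z up, the work surface at z = 0. Lengths are in m, angles in rad, forces in N, time in s.
With the tool pointing down it reaches from about 0.425 to 0.925 m from the base axis. Payload 6.8 kg.
Tool frame: the origin (TCP) lies on the centre line of the jaws, within the pads' length; the fingertips stand 14 mm ahead of it and the grasp point (between the pads) lies 5 mm behind it; y points along the fingers, z is the direction in which the jaws open and shut, and the axes are right-handed (so a half turn about y gives the same grasp; the last joint's range is limited). The gripper opens to 88 mm and grips with 3 to 60 N. Pads are 20 mm wide; open, the fingers measure 115 mm over their backs; the gripper's body (75 mm by 178 mm) begins 61 mm behind the grasp point.
Start: joints at [-1.282, 0.477, 0.022, 1.555, -0.011, 1.109, -0.083], TCP at [0.261, 0.623, 0.203] pointing down, gripper open.
Joint ranges: [-2.96, 2.96], [-0.34, 2.1], [-1.41, 1.46], [0.24, 2.44], [-1.37, 4.51], [0.17, 1.92], [-2.96, 2.96]. Speed limits (rad/s): [2.39, 2.39, 3.14, 3.14, 3.14, 3.14, 3.14].

INTERFACE

Orientations are given as a rotation vector (axis times angle).
In Python, from station import manip gives the robot as it stands. The module is installed in compiled form; this text tells all that it offers.
- The arm moves only by the shell command python3 -m pendant 'ROWS' [FORCE]. ROWS is JSON, one flat list of numbers, 7 for each row, row after row: the shift along the tool's x, y, z each as a share of 0.04 m, from -1 to 1, then the turn, a rotation vector about the tool's x, y, z each as a share of 0.12 rad, from -1 to 1, then the closure, from 0 (fully open) to 1 (shut). A call has 1 to 8 rows; each row shifts and turns the pose as measured when the row begins, along the tool's axes as they then stand; what a row does not reach is not made up. A row lasts 1/10 s, in which the tool goes at most 50 mm and 8.59 degrees, less where a joint would pass 70% of its speed; a pose out of reach is approached as far as the arm can. A call with a number of a shift or a turn outside -1 to 1 is refused whole. A call with a gripper value outside its range is refused whole. The fingers move at their own pace and stop on an object; FORCE is the grip in N (left out, the last holds). Time passes only in rows, so rows that do not move let the fingers close. It gives the time, the measured TCP pose, the force and the opening at its end, in the units of the state.
- manip.observe(): the state, without advancing time (a new reading comes with each control period).
- manip.read_camera(name): name is "scene" or "top" or "wrist"; returns (picture, depth): 420x560x3 uint8, red, green, blue; 420x560 float32, m along the optical axis (not along the pixel's ray), 0 where there is no reading.
- manip.get_calibration(name): a dict with "fx", "fy", "cx", "cy" (pixels), "D" ([k1, k2, p1, p2, k3] as OpenCV has them; the pictures are not rectified), "R" (3x3) and "t" (3): a world point X has camera coordinates R X + t. Camera axes: x right, y down, z forward; pixel columns grow to the right and rows downward; lengths in m; the calibration is good to about 2 mm. A picture is of the moment at which its call begins: read the wrist's pose just before it. get_calibration takes no time and is no camera call; for the wrist camera it gives the pose at the moment of the call.
- manip.job_done(): hands the job in, once; it reports no verdict.
The state is a dict: "t": time; "joints": joint angles; "qd": joint speeds; "tau": joint torques, N m; "position": TCP position; "orientation": TCP orientation; "wrist_force": force on the tool from outside, world axes, zero at the start; "moment": the same for the moment, N m; "grip_width": finger opening in m.
Only numpy, scipy, OpenCV 4.12 (cv2) and the standard library are available. Lean on these libraries where they do the work, as an engineer would, in place of code of your own. Each camera call takes 0.05 s, during which the arm holds its last target. There are 200 camera calls.

TASK

One of the three identical closed wooden boxes on the board is full of steel punches and clearly heavier; lift them in turn to find it. Set it down upright in the middle of the demagnetiser's plate, without dropping it, and let go, with the two light boxes left or put back standing on the board. Then slide the guard fully aside off the button, press the button fully down and release it; leave the guard open, and do not disturb the other things on the bench.

Things in the scene. Friction and masses are not known exactly. Their poses are not given: they have to be found in the camera images.
- box_a_mid (a point): Centre (half-way up) of one of three identical closed plywood boxes: 56 mm along its x, 76 mm along its y (78 mm over the lid band), 50 mm high, lid fixed shut. z up. Starts upright on the board, in a row along the board's y about 100 mm apart, its axes within 0.05 rad of the board's. Two of the boxes weigh about 150 g; the full one weighs 540 to 700 g. The names and places do not tell which is full: it changes every time. The load inside can shift a few mm.
- box_b_mid (a point): Centre (half-way up) of one of three identical closed plywood boxes: 56 mm along its x, 76 mm along its y (78 mm over the lid band), 50 mm high, lid fixed shut. z up. Starts upright on the board, in a row along the board's y about 100 mm apart, its axes within 0.05 rad of the board's. Two of the boxes weigh about 150 g; the full one weighs 540 to 700 g. The names and places do not tell which is full: it changes every time. The load inside can shift a few mm.
- box_c_mid (a point): Centre (half-way up) of one of three identical closed plywood boxes: 56 mm along its x, 76 mm along its y (78 mm over the lid band), 50 mm high, lid fixed shut. z up. Starts upright on the board, in a row along the board's y about 100 mm apart, its axes within 0.05 rad of the board's. Two of the boxes weigh about 150 g; the full one weighs 540 to 700 g. The names and places do not tell which is full: it changes every time. The load inside can shift a few mm.
- board: Fixed flat wooden board, 130 mm along x, 310 mm along y, 12 mm thick, on which the three boxes stand; origin at the centre of its underside, z up.
- demag: Fixed white bench demagnetiser, 170 mm along x, 300 mm along y, flat top 45 mm above the bench; origin at the centre of its underside, z up. Plate centre at its y = -80 mm, guarded button at its y = +40 mm. An aluminium guard rail 12 mm wide and 16 mm high stands on the top on the far side of the button (its x from 30 to 42 mm, y from -5 to 145 mm).
- plate: The demagnetiser's dark flat steel plate, 130 x 130 mm, 4 mm thick, on top of the white housing; origin at the centre of its underside, axes as the demagnetiser's.
- plate_mid (a point): Centre of the plate's upper face, where the full box belongs; axes as the demagnetiser's, z up. 49 mm above the bench.
- guard (a joint): Sliding safety guard of the button, in m: 0 = covers the button, 0.060 = fully aside (end stop). It slides along the demagnetiser's +y (away from the plate), stays where it is left, and needs about 2 to 3 N. Starts between 0 and 0.005.
- guard_knob (a point): Middle of the top of the guard's black upright grip: 30 mm along the demagnetiser's x, 14 mm along its y, 28 mm high, standing on the guard's flat dark steel cover plate (46 mm along y, 58 mm along x, 4 mm thick, top face 13 mm above the housing, so 28 mm below this point). Axes as the demagnetiser's; moves with the guard.
- button (a joint): Travel of the round black push button, in m: 0 = up, 0.005 = fully down; springs back. About 1.5 N starts it and 5 N takes it fully down.
- button_top (a point): Middle of the button's top face, 28 mm across, 6 mm above the white housing's top (51 mm above the bench) when up; hidden under the guard's cover plate while the guard is shut. Pressed straight down.
- driver: Bystander to leave alone: small screwdriver, 170 mm long, lying just in front (robot side) of the board.
- bezel: Bystander to leave alone: the brass ring, loose on the bench; origin at its underside.
- bench_brush: Bystander to leave alone: the brush, loose on the bench; origin at its underside.
- oil: Bystander to leave alone: the oil bottle, loose on the bench; origin at its underside.
- dish: Bystander to leave alone: the steel dish, loose on the bench; origin at its underside.
- spanner: Bystander to leave alone: the spanner, loose on the bench; origin at its underside.
- mandrel: Bystander to leave alone: the small steel stub mandrel, loose on the bench; origin at its underside.
Mind the look-alikes: they are no part of the job. What is shaped like the part that bears box_c_mid but red or turquoise is not meant.

How it is judged:
By the outcome, as a careful person would: the job done as asked, in the order asked, and still so for the second after the job is handed in, with the robot touching nothing.
It also fails if it takes over 67 s, if anything falls off the work surface, if the arm or the gripper's body presses on something with over 40 N, if the wrist force passes 120 N, or if a joint passes its speed limit or range.

## Working session

There is one attempt and no reset: what is moved stays moved. The work goes in short steps, Python scripts to look and compute and a shell command to move; the robot and the scene stay as the last step left them, time stands still between calls to the robot, and variables do not carry over. Pictures are saved under pics/ and viewed, about 8 in all and at most 12, crops included, and the job is handed in when it is done.

```bash
mkdir -p pics; cat > h.py <<'E'
import numpy as np, cv2
from station import manip
from scipy.spatial.transform import Rotation as R
def snap(n,f):
    c=manip.get_calibration(n); im,d=manip.read_camera(n)
    cv2.imwrite('pics/'+f,im[:,:,::-1]); np.savez('pics/'+f[:-4],im=im,d=d,**{k:np.array(v) for k,v in c.items()}); return im,d,c
def ray(c,uv,z):
    K=np.array([[c['fx'],0,c['cx']],[0,c['fy'],c['cy']],[0,0,1.]])
    p=cv2.undistortPoints(np.array(uv,float).reshape(-1,1,2),K,np.array(c['D'],float))[:,0]
    Rm=np.array(c['R']);o=-Rm.T@np.array(c['t'])
    d=np.c_[p,np.ones(len(p))]@Rm
    return o+d*((z-o[2])/d[:,2])[:,None]
E
python3 - <<'E'
from h import *
np.set_printoptions(precision=4,suppress=True)
s=manip.observe()
for k in s: print(k,np.array(s[k]))
print(R.from_rotvec(s['orientation']).as_matrix())
snap('top','top1.png');snap('scene','scene1.png')
E
```

```text
t 0.0
joints [-1.2821  0.4777  0.0223  1.5564 -0.0115  1.1093 -0.0831]
qd [-0.      0.0008  0.0006 -0.001  -0.0008  0.0009 -0.0001]
tau [ -0.0008 -58.2865   1.5344 -27.2602  -0.0543   0.0169   0.0002]
position [0.2606 0.622  0.2019]
orientation [-1.55    0.3115 -0.3111]
wrist_force [ 0.1071  0.1727 -0.3894]
moment [-0.0341 -0.0131  0.0591]
grip_width 0.08805243155210171
[[ 0.9223 -0.0006  0.3864]
 [-0.3864 -0.0017  0.9223]
 [ 0.0001 -1.     -0.0018]]
```

View pics/top1.png

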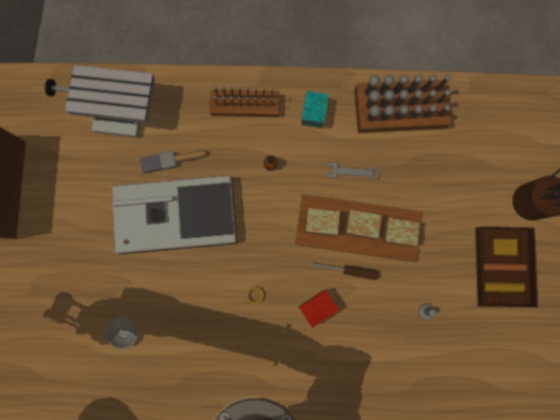

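View pics/scene1.png

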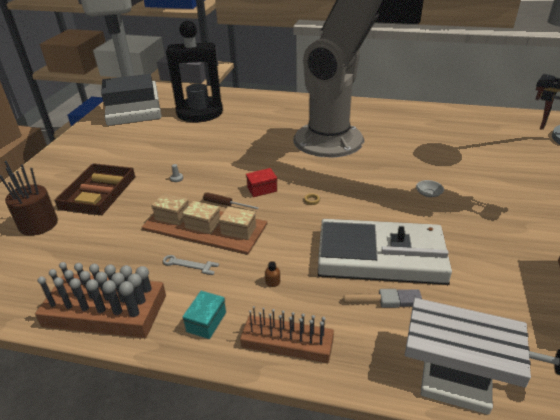

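The top view shows the three boxes at about (323,222), (364,224) and (403,232) on the brown board. The demagnetiser is at (175,214), with its plate at (206,210) and its guard at (157,212). The driver lies at (345,270), and the red and turquoise look-alikes sit apart from the row. Next I'll measure these by mask and ray.

```bash
python3 - <<'E'
from h import *
np.set_printoptions(precision=4,suppress=True)
f=np.load('pics/top1.npz');im=f['im'];d=f['d']
print('cam',-f['R'].T@f['t'],f['fx'])
hsv=cv2.cvtColor(im,cv2.COLOR_RGB2HSV)
for n,p in dict(box=(323,222),board=(310,242),plate=(206,210),house=(140,235),knob=(157,212),cov=(150,222),bench=(260,180)).items(): print(n,hsv[p[1],p[0]],d[p[1],p[0]])
# world z map
v,u=np.mgrid[0:420,0:560]
K=np.array([[f['fx'],0,f['cx']],[0,f['fy'],f['cy']],[0,0,1.]])
p=cv2.undistortPoints(np.stack([u,v],-1).reshape(-1,1,2).astype(float),K,f['D'])[:,0]
X=((np.c_[p,np.ones(len(p))]*d.reshape(-1,1))-f['t'])@f['R']; X=X.reshape(420,560,3); np.save('pics/X.npy',X)
Z=X[:,:,2]
def comp(m,z,lo,roi):
    mm=np.zeros_like(m,np.uint8);a,b,c,e=roi;mm[b:e,a:c]=m[b:e,a:c]
    mm=cv2.morphologyEx(mm.astype(np.uint8),cv2.MORPH_OPEN,np.ones((3,3)))
    for c in cv2.findContours(mm,cv2.RETR_EXTERNAL,cv2.CHAIN_APPROX_NONE)[0]:
        if cv2.contourArea(c)<lo: continue
        w=ray(f,c.reshape(-1,2),z)[:,:2]; r=cv2.minAreaRect((w*1000).astype(np.float32))
        print(cv2.contourArea(c),r, 'px',c.reshape(-1,2).mean(0))
print('boxes');comp((Z>.045)&(Z<.09),.062,200,(290,190,430,270))
print('demag');comp((Z>.03),.045,200,(100,165,245,265))
print('plate');comp((hsv[:,:,2]<90)&(Z>.03),.049,30,(100,165,245,265))
print('knob');comp((Z>.07),.086,5,(100,165,245,265))
print('board');comp((Z>.007),.012,500,(280,180,440,270))
E
```

```text
cam [ 0.4048 -0.0227  1.224 ] 483.43982527407576
box [ 18 128 133] 1.1682377
board [ 13 176 110] 1.2121922
plate [23 18 57] 1.1866332
house [ 33  23 135] 1.179093
knob [23 24 43] 1.1788374
cov [ 6 20 63] 1.1760604
bench [ 17 138 120] 1.2491746
boxes
739.0 ((528.2750244140625, -343.9784240722656), (79.63789367675781, 59.338470458984375), 82.5218505859375) px [401.9722 231.5463]
735.5 ((545.3584594726562, -250.62652587890625), (79.86412048339844, 59.197975158691406), 81.8047103881836) px [363.3084 223.6729]
731.5 ((549.4807739257812, -150.0667724609375), (78.67015838623047, 58.8311767578125), 84.95801544189453) px [322.2018 221.1193]
demag
8066.5 ((560.2696533203125, 216.43621826171875), (172.8809356689453, 299.8994140625), 6.63404655456543) px [173.2071 214.0327]
plate
395.0 ((562.1095581054688, 256.5250244140625), (52.88424301147461, 51.300811767578125), 7.0972089767456055) px [156.141  212.2692]
2719.5 ((571.1522216796875, 135.3707275390625), (128.843017578125, 136.69313049316406), 6.5409722328186035) px [206.1014 210.2174]
knob
60.0 ((553.5303955078125, 255.59654235839844), (29.321189880371094, 14.408492088317871), 3.365745782852173) px [153.0312 214.375 ]
board
6024.0 ((541.0186157226562, -248.42417907714844), (309.55181884765625, 130.7316131591797), 83.02366638183594) px [355.9787 228.1489]
```

```bash
cat >> h.py <<'E'
def go(x,y,z,yaw):  # print remaining move in tool shares; yaw deg of the jaw axis (tool z)
    s=manip.observe();M=R.from_rotvec(s['orientation']).as_matrix();a=np.radians(yaw)
    T=np.array([[np.sin(a),0,np.cos(a)],[-np.cos(a),0,np.sin(a)],[0,-1,0]])
    d=M.T@(np.array([x,y,z])-s['position']); r=R.from_matrix(M.T@T).as_rotvec()
    np.set_printoptions(precision=3,suppress=True)
    print('t',round(s['t'],2),'pos',np.array(s['position']),'F',np.array(s['wrist_force']),'w',round(s['grip_width'],4),'\n shift',d/.04,'turn',r/.12)
E
python3 -m pendant '[0.68,0,-0.73,0,1,0,0, 0.77,0,-0.64,0,1,0,0, 0.84,0,-0.54,0,1,0,0, 0.9,0,-0.44,0,1,0,0, 0.94,0,-0.33,0,1,0,0, 0.98,0,-0.22,0,1,0,0, 1,0,-0.1,0,1,0,0, 1,0,0.03,0,1,0,0]' 30
python3 -m pendant '[0.99,0,0.14,0,1,0,0, 0.97,0,0.26,0,1,0,0, 0.93,0,0.37,0,0.9,0,0, 0.9,0,0.43,0,0,0,0, 0.9,0,0.43,0,0,0,0, 0.9,0,0.43,0,0,0,0, 0.9,0,0.43,0,0,0,0, 0.9,0,0.43,0,0,0,0]'
python3 -c "
from h import *
go(.5485,-.150,.15,-6)"
```

```text
t: 0.9
position: [0.3672, 0.3137, 0.1978]
orientation: [-1.299, 1.073, -1.069]
wrist_force: [0.2, -0.2, -0.3]
grip_width: 0.0877
t: 1.7
position: [0.458, -0.0065, 0.1977]
orientation: [-1.127, 1.343, -1.339]
wrist_force: [1.1, 1.4, -0.4]
grip_width: 0.0874
t 1.7 pos [ 0.458 -0.006  0.198] F [ 1.126  1.397 -0.359] w 0.0874 
 shift [3.126 1.184 2.871] turn [ 0.057 -0.615  0.029]
```

```bash
python3 -m pendant '[0.8,0.3,0.7,0,-0.3,0,0, 0.8,0.3,0.7,0,-0.2,0,0, 0.8,0.3,0.7,0,-0.1,0,0, 0.7,0.3,0.6,0,0,0,0, 0,0,0,0,0,0,0, 0,0,0,0,0,0,0]'
python3 - <<'E'
from h import *
go(.5485,-.150,.15,-6)
im,d,c=snap('wrist','w1.png')
go(.5485,-.150,.037,-6)
E
```

```text
t: 2.3
position: [0.5496, -0.1555, 0.1464]
orientation: [-1.164, 1.294, -1.289]
wrist_force: [-0.3, 0.6, -0.3]
grip_width: 0.0882
t 2.3 pos [ 0.55  -0.156  0.146] F [-0.35  0.58 -0.3 ] w 0.0882 
 shift [-0.134 -0.091 -0.043] turn [ 0.063 -0.041  0.034]
t 2.35 pos [ 0.549 -0.155  0.147] F [-0.198 -0.946 -0.215] w 0.0878 
 shift [-0.142  2.739 -0.02 ] turn [ 0.06  -0.037  0.035]
```

View pics/w1.png

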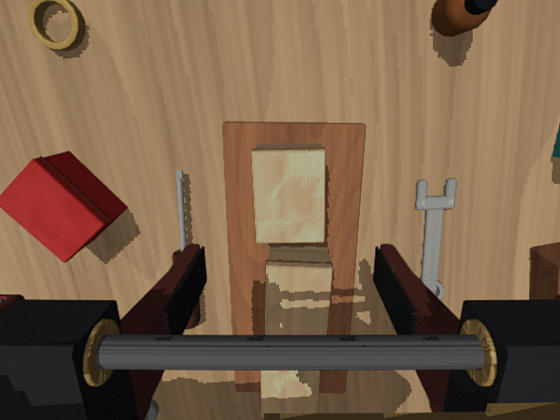

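The wrist view shows box A's lid at about (288,195), between the open fingers, with the driver's shaft at (182,210) and the spanner at (435,230). I'll check box A's position from here.

```bash
python3 - <<'E'
from h import *
f=np.load('pics/w1.npz');hsv=cv2.cvtColor(f['im'],cv2.COLOR_RGB2HSV)
w=ray(f,[[253,149],[325,148],[327,241],[256,243]],.062);print(w,w.mean(0))
w=ray(f,[[265,264],[331,264]],.062);print(w)
E
```

```text
[[ 0.5253727  -0.10899648  0.062     ]
 [ 0.58070528 -0.11426568  0.062     ]
 [ 0.57626131 -0.19212678  0.062     ]
 [ 0.51667858 -0.18758751  0.062     ]] [ 0.54975447 -0.15074411  0.062     ]
[[ 0.5216353  -0.20790595  0.062     ]
 [ 0.57804404 -0.21392409  0.062     ]]
```

```bash
python3 -m pendant '[-0.14,0.5,0,0.06,-0.04,0.03,0, 0,0.8,0,0,0,0,0, 0,0.8,0,0,0,0,0, 0,0.6,0,0,0,0,0, 0,0,0,0,0,0,0]'
python3 -c "
from h import *
go(.5495,-.150,.037,-6)"
```

```text
t: 2.85
position: [0.5509, -0.1408, 0.0391]
orientation: [-1.155, 1.277, -1.278]
wrist_force: [0.2, -0.9, -0.2]
grip_width: 0.0878
t 2.85 pos [ 0.551 -0.141  0.039] F [ 0.187 -0.854 -0.163] w 0.0878 
 shift [ 0.232  0.051 -0.012] turn [-0.046  0.084 -0.044]
```

```bash
python3 -m pendant '[0.2,0.05,0,-0.04,0.08,-0.04,0, 0,0,0,0,0,0,0, 0,0,0,0,0,0,1, 0,0,0,0,0,0,1, 0,0,0,0,0,0,1, 0,0,0,0,0,0,1, 0,0,0,0,0,0,1, 0,0,0,0,0,0,1]' 30
python3 -c "
from h import *
go(.5495,-.150,.037,-6)"
python3 -m pendant '[0,-0.3,0,0,0,0,1, 0,-0.3,0,0,0,0,1, 0,-0.3,0,0,0,0,1, 0,0,0,0,0,0,1, 0,0,0,0,0,0,1, 0,0,0,0,0,0,1, 0,0,0,0,0,0,1]'
python3 -c "
from h import *
go(.5495,-.150,.037,-6)"
```

```text
t: 3.65
position: [0.5522, -0.1475, 0.0429]
orientation: [-1.153, 1.28, -1.286]
wrist_force: [-1.5, -0.3, 0.2]
grip_width: 0.0437
t 3.65 pos [ 0.552 -0.148  0.043] F [-1.543 -0.341  0.176] w 0.0437 
 shift [ 0.069  0.148 -0.063] turn [-0.054  0.019 -0.016]
t: 4.35
position: [0.5535, -0.1479, 0.0834]
orientation: [-1.15, 1.277, -1.288]
wrist_force: [0.2, 0.3, -0.1]
grip_width: 0.0006
t 4.35 pos [ 0.554 -0.148  0.083] F [ 0.223  0.281 -0.139] w 0.0006 
 shift [ 0.064  1.16  -0.106] turn [-0.085  0.018 -0.015]
```

The gripper closed right down to zero width, so it missed the box. I'll look before moving again.

```bash
python3 - <<'E'
from h import *
a=snap('wrist','w2.png')[0];b=snap('scene','s2.png')[0];snap('top','t2.png')
cv2.imwrite('pics/c2.png',np.hstack([a[:,80:480],cv2.resize(b[140:290,80:280],None,fx=2,fy=2.8)])[:,:,::-1])
E
```

```text
(no output)
```

View pics/c2.png

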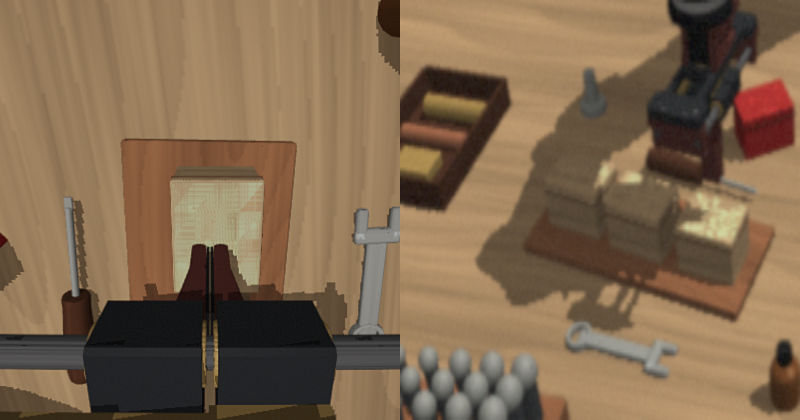

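```bash
python3 - <<'E'
from h import *
s=manip.observe();M=R.from_rotvec(s['orientation']).as_matrix();p=np.array(s['position']);print(s['t'],p,'\n',M)
for n,fn in (('scene','s2'),('top','t2'),('wrist','w2')):
    f=np.load(f'pics/{fn}.npz');K=np.array([[f['fx'],0,f['cx']],[0,f['fy'],f['cy']],[0,0,1.]])
    q=np.array([p,p+.014*M[:,1],p-.06*M[:,1]]);print(n,cv2.projectPoints(q,cv2.Rodrigues(f['R'])[0],f['t'],K,f['D'])[0][:,0])
f=np.load('pics/t2.npz')
a=f['im'][170:290,260:460];b=np.load('pics/s2.npz')['im'][80:260,150:350]
cv2.imwrite('pics/c3.png',np.hstack([cv2.resize(a,None,fx=2,fy=3),cv2.resize(b,None,fx=2,fy=2)])[:,:,::-1])
d=np.load('pics/w2.npz')['d'];print(d[250:300:10,285:295])
E
```

```text
4.5 [ 0.55334452 -0.14793271  0.083254  ] 
 [[-1.02376788e-01  9.79496660e-03  9.94697468e-01]
 [-9.94744259e-01  6.89821359e-04 -1.02388397e-01]
 [-1.68905449e-03 -9.99951790e-01  9.67286509e-03]]
scene [[236.20216893 209.33860393]
 [236.65152204 213.76750664]
 [234.20115666 189.63225236]]
top [[322.25647339 218.26181643]
 [321.6094076  218.94120246]
 [325.21563677 215.15447174]]
wrist [[289.9797515  246.68578451]
 [289.93647044 237.22347859]
 [290.25687698 307.32130971]]
[[0.16864422 0.1707284  0.         0.17389208 0.17225386 0.17217135
  0.17178392 0.1721031  0.17006446 0.16943567]
 [0.15761515 0.16954426 0.16263318 0.1619846  0.16140307 0.16091877
  0.16186571 0.16283815 0.17007206 0.15951486]
 [0.14899707 0.15171017 0.15168512 0.15260923 0.15847383 0.15831476
  0.15232322 0.15340479 0.15378197 0.14981885]
 [0.14011662 0.         0.14361396 0.14305195 0.15851337 0.15707336
  0.14430931 0.14272791 0.14204884 0.14134999]
 [0.1323521  0.13659376 0.13496096 0.13612303 0.15909675 0.15762259
  0.13619266 0.13670066 0.13595463 0.13330668]]
```

View pics/c3.png

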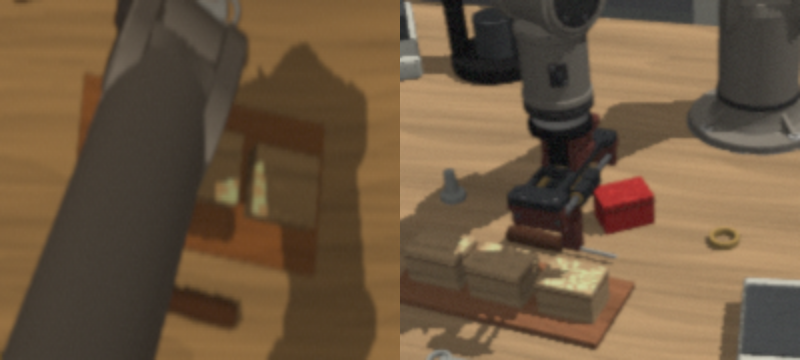

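The projected tip and the picture disagree slightly, so I'll get the real fingertip and lid heights from the wrist depth.

```bash
python3 - <<'E'
from h import *
np.set_printoptions(precision=3,suppress=True)
def W(fn,pts):
    f=np.load(f'pics/{fn}.npz');K=np.array([[f['fx'],0,f['cx']],[0,f['fy'],f['cy']],[0,0,1.]])
    for u,v in pts:
        d=f['d'][v,u];p=cv2.undistortPoints(np.array([[[u,v]]],float),K,f['D'])[0,0]
        print(fn,(u,v),d,f['R'].T@(np.array([p[0]*d,p[1]*d,d])-f['t']))
W('w2',[(280,v) for v in range(236,300,8)]+[(300,246),(300,262),(260,200),(330,200),(260,280),(330,280),(260,174),(220,200),(100,300)])
W('w1',[(288,195),(300,280),(260,160),(235,180),(200,255),(390,255),(205,250),(378,250)])
W('s2',[(175+60,200),(236,203),(236,200),(236,207),(236,215),(236,222),(230,217),(200,214),(170,205)])
E
```

```text
w2 (280, 236) 0.21956389 [ 0.547 -0.149  0.062]
w2 (280, 244) 0.17524509 [ 0.549 -0.136  0.104]
w2 (280, 252) 0.16761862 [ 0.549 -0.137  0.113]
w2 (280, 260) 0.1595717 [ 0.549 -0.137  0.121]
w2 (280, 268) 0.1506119 [ 0.55  -0.136  0.13 ]
w2 (280, 276) 0.14484218 [ 0.55  -0.137  0.136]
w2 (280, 284) 0.13773471 [ 0.55  -0.136  0.144]
w2 (280, 292) 0.13270323 [ 0.55  -0.137  0.149]
w2 (300, 246) 0.1721929 [ 0.559 -0.137  0.108]
w2 (300, 262) 0.15630667 [ 0.559 -0.137  0.124]
w2 (260, 200) 0.21174613 [ 0.537 -0.124  0.063]
w2 (330, 200) 0.21288334 [ 0.58  -0.129  0.062]
w2 (260, 280) 0.22919776 [ 0.53  -0.18   0.062]
w2 (330, 280) 0.22983968 [ 0.577 -0.185  0.062]
w2 (260, 174) 0.2298431 [ 0.537 -0.113  0.04 ]
w2 (220, 200) 0.26417816 [ 0.501 -0.136  0.012]
w2 (100, 300) 0.3029929 [ 0.378 -0.219  0.   ]
w1 (288, 195) 0.27598134 [ 0.548 -0.148  0.063]
w1 (300, 280) 0.29983538 [ 0.55  -0.226  0.063]
w1 (260, 160) 0.26751673 [ 0.53  -0.118  0.063]
w1 (235, 180) 0.32491452 [ 0.498 -0.143  0.012]
w1 (200, 255) 0.1696291 [ 0.506 -0.142  0.174]
w1 (390, 255) 0.16152747 [ 0.598 -0.149  0.181]
w1 (205, 250) 0.35997164 [ 0.452 -0.216  0.   ]
w1 (378, 250) 0.17198773 [ 0.594 -0.151  0.171]
s2 (235, 200) 1.166981 [ 0.561 -0.145  0.118]
s2 (236, 203) 1.1683857 [ 0.564 -0.143  0.112]
s2 (236, 200) 1.1688688 [ 0.559 -0.144  0.117]
s2 (236, 207) 1.3420993 [ 0.439 -0.192 -0.   ]
s2 (236, 215) 1.2107801 [ 0.55  -0.151  0.062]
s2 (236, 222) 1.1906294 [ 0.575 -0.143  0.061]
s2 (230, 217) 1.2028624 [ 0.562 -0.163  0.063]
s2 (200, 214) 1.2148637 [ 0.566 -0.243  0.064]
s2 (170, 205) 1.2498499 [ 0.544 -0.335  0.063]
```

Both cameras put the fingertips about 20 mm above the reported TCP height, not 14 mm below it. That's a tool-length offset of about 35 mm, so the fingers closed above the lid. I'll re-check this with the fingers open, then descend in steps while watching the force.

```bash
python3 -m pendant '[0.05,0,0,-0.08,0,0,0, 0,0,0,0,0,0,0, 0,0,0,0,0,0,0, 0,0,0,0,0,0,0, 0,0,0,0,0,0,0, 0,0,0,0,0,0,0, 0,0,0,0,0,0,0, 0,0,0,0,0,0,0]'
cat >> h.py <<'E'
def pts(fn):
    f=np.load(f'pics/{fn}.npz');K=np.array([[f['fx'],0,f['cx']],[0,f['fy'],f['cy']],[0,0,1.]]);v,u=np.mgrid[0:420,0:560]
    p=cv2.undistortPoints(np.stack([u,v],-1).reshape(-1,1,2).astype(float),K,f['D'])[:,0];d=f['d'].reshape(-1,1)
    return ((np.c_[p,np.ones(len(p))]*d-f['t'])@f['R']).reshape(420,560,3),f['d']
E
python3 - <<'E'
from h import *
go(.5505,-.150,.005,-6)
snap('wrist','w3.png')
X,d=pts('w3'); m=(d>.1)&(d<.19)&(np.mgrid[0:420,0:560][0]<300)
for side in (0,1):
    mm=m.copy(); mm[:,290:]&=bool(side); mm[:,:290]&=not side
    P=X[mm];print(len(P),np.percentile(P,[1,5,50],axis=0))
E
```

```text
t: 5.3
position: [0.5527, -0.1502, 0.0825]
orientation: [-1.159, 1.287, -1.282]
wrist_force: [-0.0, -0.5, -0.3]
grip_width: 0.0607
t 5.3 pos [ 0.553 -0.15   0.083] F [-0.028 -0.505 -0.338] w 0.0607 
 shift [ 0.004  1.939 -0.051] turn [ 0.018  0.016 -0.012]
1927 [[ 0.512 -0.156  0.104]
 [ 0.514 -0.151  0.107]
 [ 0.521 -0.136  0.132]]
1954 [[ 0.582 -0.162  0.052]
 [ 0.582 -0.158  0.105]
 [ 0.586 -0.143  0.131]]
```

```bash
python3 -m pendant '[0,0,-0.05,0,0,0,0, 0,0,0,0,0,0,0, 0,0,0,0,0,0,0, 0,0,0,0,0,0,0, 0,0.5,0,0,0,0,0, 0,0.5,0,0,0,0,0, 0,0.4,0,0,0,0,0, 0,0,0,0,0,0,0]'
python3 -c "
from h import *
go(.5505,-.150,.003,-6)"
```

```text
t: 6.15
position: [0.5517, -0.1498, 0.0258]
orientation: [-1.157, 1.284, -1.283]
wrist_force: [0.5, -0.1, 0.1]
grip_width: 0.0878
t 6.15 pos [ 0.552 -0.15   0.026] F [ 0.452 -0.059  0.145] w 0.0878 
 shift [ 0.008  0.571 -0.031] turn [-0.006  0.019 -0.014]
```

```bash
python3 -m pendant '[0,0.35,-0.03,0,0,0,0, 0,0.22,0,0,0,0,0, 0,0,0,0,0,0,0, 0,0,0,0,0,0,1, 0,0,0,0,0,0,1, 0,0,0,0,0,0,1, 0,0,0,0,0,0,1, 0,0,0,0,0,0,1]' 30
python3 -m pendant '[0,0,0,0,0,0,1, 0,0,0,0,0,0,1]'
python3 -c "
from h import *
go(.5505,-.150,.003,-6)"
```

```text
t: 6.95
position: [0.5528, -0.1502, 0.0039]
orientation: [-1.154, 1.281, -1.286]
wrist_force: [0.8, -0.2, -1.4]
grip_width: 0.0559
t: 7.15
position: [0.5525, -0.1501, 0.0039]
orientation: [-1.155, 1.281, -1.285]
wrist_force: [0.6, -0.4, -1.7]
grip_width: 0.0557
t 7.15 pos [ 0.552 -0.15   0.004] F [ 0.587 -0.356 -1.733] w 0.0557 
 shift [ 0.002  0.021 -0.049] turn [-0.039  0.02  -0.013]
```

Gripped at 56 mm. I'll lift it to weigh it.

```bash
python3 -m pendant '[0,-0.3,0,0,0,0,1, 0,-0.3,0,0,0,0,1, 0,-0.2,0,0,0,0,1, 0,0,0,0,0,0,1, 0,0,0,0,0,0,1, 0,0,0,0,0,0,1, 0,0,0,0,0,0,1, 0,0,0,0,0,0,1]'
python3 -c "
from h import *
go(.5525,-.150,.004,-6)"
```

```text
t: 7.95
position: [0.552, -0.15, 0.0391]
orientation: [-1.154, 1.281, -1.285]
wrist_force: [-0.1, -0.2, -1.5]
grip_width: 0.0557
t 7.95 pos [ 0.552 -0.15   0.039] F [-0.128 -0.17  -1.501] w 0.0557 
 shift [0.001 0.878 0.007] turn [-0.04   0.02  -0.016]
```

A reads about 1.5 N, so it's light. I'll put it back, release it and go to B.

```bash
python3 -m pendant '[0,0.3,0,0,0,0,1, 0,0.3,0,0,0,0,1, 0,0.2,0,0,0,0,1, 0,0.08,0,0,0,0,1, 0,0,0,0,0,0,1]'
python3 -m pendant '[0,0,0,0,0,0,0, 0,0,0,0,0,0,0, 0,0,0,0,0,0,0, 0,0,0,0,0,0,0, 0,0,0,0,0,0,0]'
python3 -m pendant '[0,-0.7,0,0,0,0,0, 0,-0.8,0,0,0,0,0, 0,-0.5,0,0,0,0,0, 0.8,0,0,0,0,0,0, 0.9,0,0,0,0.2,0,0, 0.8,0,0,0,0,0,0, 0,0,0,0,0,0,0]'
python3 -c "
from h import *
go(.547,-.2506,.003,-8)"
```

```text
t: 8.45
position: [0.5525, -0.15, 0.0026]
orientation: [-1.153, 1.283, -1.283]
wrist_force: [0.1, -0.3, -0.7]
grip_width: 0.056
t: 8.95
position: [0.552, -0.1503, 0.0009]
orientation: [-1.154, 1.284, -1.283]
wrist_force: [-0.1, -0.2, -0.5]
grip_width: 0.0873
t: 9.65
position: [0.5413, -0.251, 0.0831]
orientation: [-1.145, 1.298, -1.297]
wrist_force: [-0.3, -0.4, -0.4]
grip_width: 0.0877
t 9.65 pos [ 0.541 -0.251  0.083] F [-0.311 -0.374 -0.38 ] w 0.0877 
 shift [-0.021  2.004  0.137] turn [-0.017  0.145 -0.029]
```

```bash
python3 -m pendant '[0,0.4,0.14,0,0.14,0,0, 0,0.6,0,0,0,0,0, 0,0.5,0,0,0,0,0, 0,0.2,0,0,0,0,0, 0,0,0,0,0,0,0]'
python3 -c "
from h import *
go(.547,-.2506,.003,-8)"
```

```text
t: 10.15
position: [0.5483, -0.2499, 0.0133]
orientation: [-1.133, 1.311, -1.31]
wrist_force: [-0.7, 0.1, -0.2]
grip_width: 0.0879
t 10.15 pos [ 0.548 -0.25   0.013] F [-0.726  0.144 -0.165] w 0.0879 
 shift [ 0.024  0.257 -0.031] turn [-0.03  -0.005 -0.042]
```

```bash
python3 -m pendant '[0,0.22,0,0,0,0,0, 0,0,0,0,0,0,1, 0,0,0,0,0,0,1, 0,0,0,0,0,0,1, 0,0,0,0,0,0,1, 0,0,0,0,0,0,1, 0,0,0,0,0,0,1, 0,0,0,0,0,0,1]' 30
python3 -m pendant '[0,-0.3,0,0,0,0,1, 0,-0.3,0,0,0,0,1, 0,-0.2,0,0,0,0,1, 0,0,0,0,0,0,1, 0,0,0,0,0,0,1, 0,0,0,0,0,0,1, 0,0,0,0,0,0,1]'
python3 -c "
from h import *
go(.547,-.2506,.003,-8)"
```

```text
t: 10.95
position: [0.55, -0.2495, 0.0066]
orientation: [-1.131, 1.308, -1.311]
wrist_force: [-0.4, 0.8, -2.2]
grip_width: 0.0558
t: 11.65
position: [0.5502, -0.2497, 0.0423]
orientation: [-1.13, 1.306, -1.312]
wrist_force: [-0.3, 0.3, -1.9]
grip_width: 0.0557
t 11.65 pos [ 0.55  -0.25   0.042] F [-0.327  0.251 -1.857] w 0.0557 
 shift [ 0.039  0.982 -0.084] turn [-0.07   0.003 -0.042]
```

B is light too, so C should be the full one. I'll put B back and lift C.

```bash
python3 -m pendant '[0,0.3,0,0,0,0,1, 0,0.3,0,0,0,0,1, 0,0.2,0,0,0,0,1, 0,0.1,0,0,0,0,1, 0,0,0,0,0,0,1]'
python3 -m pendant '[0,0,0,0,0,0,0, 0,0,0,0,0,0,0, 0,0,0,0,0,0,0, 0,0,0,0,0,0,0, 0,0,0,0,0,0,0]'
python3 -m pendant '[0,-0.7,0,0,0,0,0, 0,-0.8,0,0,0,0,0, 0,-0.5,0,0,0,0,0, 0.8,0,-0.05,0,0,0,0, 0.8,0,-0.1,0,0,0,0, 0.7,0,0,0,0,0,0, 0,0,0,0,0,0,0]'
python3 -c "
from h import *
go(.531,-.344,.003,-7.5)"
```

```text
t: 12.15
position: [0.5505, -0.2497, 0.0049]
orientation: [-1.129, 1.308, -1.31]
wrist_force: [0.9, 0.6, -0.8]
grip_width: 0.0559
t: 12.65
position: [0.5499, -0.2499, 0.003]
orientation: [-1.13, 1.31, -1.309]
wrist_force: [-0.0, -0.8, -0.7]
grip_width: 0.0875
t: 13.35
position: [0.5309, -0.3415, 0.0848]
orientation: [-1.133, 1.307, -1.305]
wrist_force: [-0.6, 0.4, 0.4]
grip_width: 0.0881
t 13.35 pos [ 0.531 -0.341  0.085] F [-0.6    0.434  0.409] w 0.0881 
 shift [ 0.077  2.045 -0.   ] turn [-0.042 -0.033 -0.059]
```

```bash
python3 -m pendant '[0.07,0.4,0,0,0,-0.05,0, 0,0.6,0,0,0,0,0, 0,0.5,0,0,0,0,0, 0,0.35,0,0,0,0,0, 0,0,0,0,0,0,0]'
python3 -c "
from h import *
go(.531,-.344,.003,-7.5)"
python3 -m pendant '[0,0.1,0,0,0,0,0, 0,0,0,0,0,0,1, 0,0,0,0,0,0,1, 0,0,0,0,0,0,1, 0,0,0,0,0,0,1, 0,0,0,0,0,0,1, 0,0,0,0,0,0,1, 0,0,0,0,0,0,1]' 45
python3 -c "
from h import *
go(.531,-.344,.003,-7.5)"
```

```text
t: 13.85
position: [0.5324, -0.342, 0.0085]
orientation: [-1.136, 1.303, -1.309]
wrist_force: [-0.3, 0.4, 0.9]
grip_width: 0.0876
t 13.85 pos [ 0.532 -0.342  0.008] F [-0.28   0.378  0.858] w 0.0876 
 shift [ 0.054  0.136 -0.03 ] turn [-0.056 -0.03  -0.021]
t: 14.65
position: [0.533, -0.3416, 0.0063]
orientation: [-1.136, 1.302, -1.309]
wrist_force: [0.1, -0.2, -1.7]
grip_width: 0.0556
t 14.65 pos [ 0.533 -0.342  0.006] F [ 0.128 -0.207 -1.728] w 0.0556 
 shift [ 0.067  0.083 -0.041] turn [-0.065 -0.024 -0.021]
```

```bash
python3 -m pendant '[0,-0.3,0,0,0,0,1, 0,-0.3,0,0,0,0,1, 0,-0.2,0,0,0,0,1, 0,0,0,0,0,0,1, 0,0,0,0,0,0,1, 0,0,0,0,0,0,1]'
python3 -c "
from h import *
go(.571,.136,.14,6.6)"
```

```text
t: 15.25
position: [0.5324, -0.3405, 0.0406]
orientation: [-1.136, 1.303, -1.308]
wrist_force: [-0.4, 0.1, -5.8]
grip_width: 0.0561
t 15.25 pos [ 0.532 -0.341  0.041] F [-0.373  0.112 -5.836] w 0.0561 
 shift [-11.945  -2.448  -0.611] turn [-0.062 -2.071 -0.022]
```

C weighs about 5.8 N, so it's the full one. I'll carry it to the plate.

```bash
python3 -m pendant '[0,-0.5,0,0,0,0,1, 0,-0.6,0,0,0,0,1, 0,-0.6,0,0,0,0,1, -0.3,-0.3,0,0,-0.1,0,1, -0.5,0,0,0,-0.2,0,1, -0.7,0,0,0,-0.2,0,1, -0.8,0,0,0,-0.2,0,1, -0.8,0,0,0,-0.2,0,1]'
python3 -m pendant '[-0.8,0,0,0,-0.2,0,1, -0.8,0,0,0,-0.2,0,1, -0.8,0,0,0,-0.2,0,1, -0.8,0,0,0,-0.2,0,1, -0.8,0,0,0,-0.1,0,1, -0.8,0,0,0,0,0,1, -0.8,0,0,0,0,0,1, -0.8,0,0,0,0,0,1]'
python3 -c "
from h import *
go(.571,.136,.1,6.6)"
```

```text
t: 16.05
position: [0.5388, -0.2146, 0.1201]
orientation: [-1.193, 1.23, -1.228]
wrist_force: [-0.1, 0.4, -6.8]
grip_width: 0.0558
t: 16.85
position: [0.5195, 0.0601, 0.1173]
orientation: [-1.252, 1.145, -1.131]
wrist_force: [0.3, -0.3, -5.2]
grip_width: 0.0557
t 16.85 pos [0.519 0.06  0.117] F [ 0.32  -0.301 -5.247] w 0.0557 
 shift [-1.762  0.438  1.466] turn [ 0.04  -0.159 -0.062]
```

```bash
python3 -m pendant '[-0.5,0,0.4,0,-0.1,0,1, -0.5,0,0.4,0,-0.05,0,1, -0.4,0,0.4,0,0,0,1, -0.2,0,0.2,0,0,0,1, 0,0,0,0,0,0,1, 0,0,0,0,0,0,1]'
python3 - <<'E'
from h import *
go(.571,.136,.06,6.6)
snap('wrist','w4.png')
E
```

```text
t: 17.45
position: [0.5617, 0.1431, 0.1139]
orientation: [-1.27, 1.127, -1.099]
wrist_force: [-1.1, 0.1, -4.9]
grip_width: 0.0556
t 17.45 pos [0.562 0.143 0.114] F [-1.072  0.135 -4.865] w 0.0556 
 shift [0.22  1.342 0.226] turn [ 0.109  0.124 -0.091]
```

View pics/w4.png

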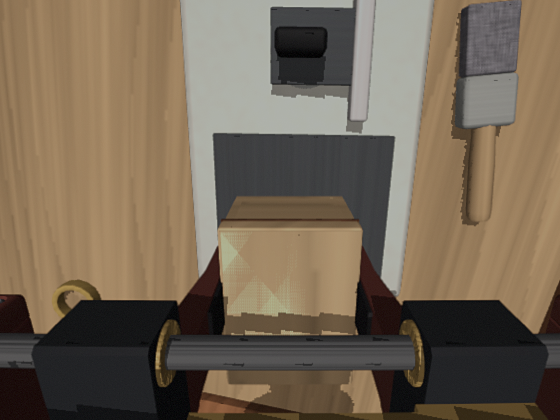

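The wrist view shows the held box upright at (290,270). The plate's far corners are at (214,135) and (394,136), the guard cover is at (310,45) and the knob at (300,42). I'll work out the last offsets.

```bash
python3 - <<'E'
from h import *
np.set_printoptions(precision=4,suppress=True)
f=np.load('pics/w4.npz')
e=ray(f,[[214,135],[394,136]],.049);m=e.mean(0);a=(e[1]-e[0]);yaw=np.degrees(np.arctan2(a[1],a[0]));u=a/np.linalg.norm(a)
n=np.array([-u[1],u[0],0]);print('edge',e,'len',np.linalg.norm(a),'yaw',yaw,'plate mid',m-.065*n)
b=ray(f,[[218,222],[361,222]],.1139+.0557);print('box +y top edge',b,b.mean(0))
X,d=pts('w4');print(X[250,290],X[230,290],X[300,290])
print('knob top',ray(f,[[276,28],[326,28]],.086).mean(0),'cover corners',ray(f,[[271,10],[271,84]],.058))
E
```

```text
edge [[0.4996 0.1929 0.049 ]
 [0.6264 0.2089 0.049 ]] len 0.1277874193817413 yaw 7.224837105818675 plate mid [0.5711 0.1364 0.049 ]
box +y top edge [[0.5294 0.1742 0.1696]
 [0.5851 0.1818 0.1696]] [0.5573 0.178  0.1696]
[0.5591 0.1663 0.1697] [0.5579 0.175  0.1704] [0.5621 0.1434 0.1696]
knob top [0.5516 0.2625 0.086 ] cover corners [[0.5315 0.2754 0.058 ]
 [0.5366 0.2319 0.058 ]]
```

```bash
python3 -m pendant '[0.15,0.3,0.22,0.1,0.1,-0.09,1, 0,0.5,0,0,0,0,1, 0,0.4,0,0,0,0,1, 0,0.2,0,0,0,0,1, 0,0,0,0,0,0,1, 0,0,0,0,0,0,1]'
python3 -c "
from h import *
go(.571,.139,.0435,6.7)"
```

```text
t: 18.1
position: [0.569, 0.1305, 0.0574]
orientation: [-1.261, 1.13, -1.13]
wrist_force: [-0.0, -0.5, -6.0]
grip_width: 0.0557
t 18.1 pos [0.569 0.131 0.057] F [-0.02  -0.483 -6.05 ] w 0.0557 
 shift [-0.206  0.347  0.073] turn [ 0.013 -0.075  0.012]
```

```bash
python3 -m pendant '[-0.2,0,0.07,0,-0.07,0,1, 0,0.15,0,0,0,0,1, 0,0.1,0,0,0,0,1, 0,0,0,0,0,0,1]'
python3 -c "
from h import *
go(.571,.139,.0435,6.7)"
```

```text
t: 18.5
position: [0.5726, 0.1402, 0.0488]
orientation: [-1.261, 1.121, -1.123]
wrist_force: [-0.5, -0.4, -5.9]
grip_width: 0.0557
t 18.5 pos [0.573 0.14  0.049] F [-0.468 -0.378 -5.947] w 0.0557 
 shift [ 0.024  0.133 -0.043] turn [-0.017  0.004  0.   ]
```

```bash
python3 -m pendant '[0,0.08,-0.04,0,0,0,1, 0,0.06,0,0,0,0,1, 0,0,0,0,0,0,1, 0,0,0,0,0,0,1]'
python3 -c "
from h import *
go(.571,.139,.0435,6.7)"
```

```text
t: 18.9
position: [0.5709, 0.14, 0.0433]
orientation: [-1.26, 1.121, -1.123]
wrist_force: [0.3, -0.2, -4.1]
grip_width: 0.0559
t 18.9 pos [0.571 0.14  0.043] F [ 0.279 -0.226 -4.143] w 0.0559 
 shift [ 0.026 -0.005 -0.002] turn [-0.018  0.003 -0.003]
```

The load is partly on the plate. I'll press down slightly more, release, and rise clear.

```bash
python3 -m pendant '[0.02,0.05,0,0,0,0,1, 0,0.04,0,0,0,0,1, 0,0,0,0,0,0,1]'
python3 -m pendant '[0,0,0,0,0,0,0, 0,0,0,0,0,0,0, 0,0,0,0,0,0,0, 0,0,0,0,0,0,0, 0,0,0,0,0,0,0, 0,0,0,0,0,0,0]'
python3 -m pendant '[0,-0.6,0,0,0,0,0, 0,-0.9,0,0,0,0,0, 0,-0.9,0,0,0,0,0, 0,-0.6,0,0,0,0,0, 0,0,0,0,0,0,0]'
python3 - <<'E'
from h import *
go(.5535,.2565,.14,6.7)
snap('wrist','w5.png')
E
```

```text
t: 19.2
position: [0.5711, 0.1401, 0.0436]
orientation: [-1.258, 1.123, -1.12]
wrist_force: [-0.4, 0.4, -6.0]
grip_width: 0.0559
t: 19.8
position: [0.5744, 0.1403, 0.0451]
orientation: [-1.253, 1.12, -1.123]
wrist_force: [0.4, 0.1, -0.1]
grip_width: 0.0876
t: 20.3
position: [0.5725, 0.1392, 0.1679]
orientation: [-1.257, 1.121, -1.123]
wrist_force: [-0.2, 0.4, -0.1]
grip_width: 0.0878
t 20.3 pos [0.573 0.139 0.168] F [-0.238  0.426 -0.067] w 0.0878 
 shift [-2.966  0.706 -0.136] turn [-0.037 -0.005 -0.023]
```

View pics/w5.png

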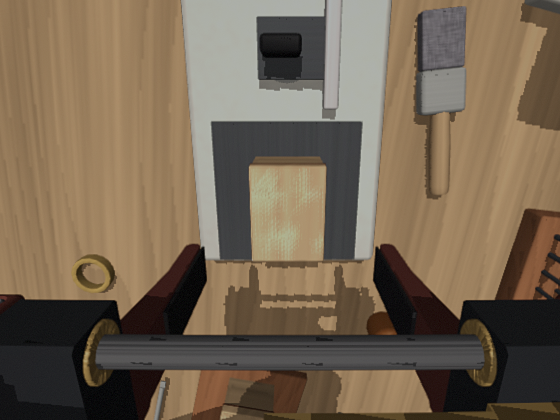

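The box stands inside the plate at (288,212), with the plate at (212–368, 122–260), the guard cover at (295,48) and the knob at (281,45). I'll check how well the box is centred and find the knob.

```bash
python3 - <<'E'
from h import *
np.set_printoptions(precision=4,suppress=True)
f=np.load('pics/w5.npz')
b=ray(f,[[250,164],[325,164],[326,260],[250,260]],.099).mean(0)
p=ray(f,[[212,122],[362,122],[368,261],[216,259]],.049);print('box',b,'plate',p,p.mean(0))
a=np.radians(6.8);c=np.array([.5605,.2164]);A=np.array([[np.cos(a),np.sin(a)],[-np.sin(a),np.cos(a)]])
k=ray(f,[[260,33],[301,33],[301,56],[260,56]],.086);print('knob',k[:,:2],(k[:,:2]-c)@A.T)
q=ray(f,[[257,17],[259,80],[324,80]],.058);print('cover demag',(q[:,:2]-c)@A.T)
r=ray(f,[[324,107],[338,107]],.061);print('rail end demag',(r[:,:2]-c)@A.T)
r=ray(f,[[190,122],[376,122]],.045);print('housing sides demag',(r[:,:2]-c)@A.T)
print('plate demag',(p.mean(0)[:2]-c)@A.T,'box',(b[:2]-c)@A.T)
E
```

```text
box [0.5715 0.1354 0.099 ] plate [[0.4997 0.1935 0.049 ]
 [0.627  0.2083 0.049 ]
 [0.6561 0.0796 0.049 ]
 [0.5098 0.065  0.049 ]] [0.5731 0.1366 0.049 ]
knob [[0.5374 0.2615]
 [0.5659 0.2649]
 [0.5677 0.25  ]
 [0.5388 0.2466]] [[-0.0176  0.0476]
 [ 0.0111  0.0475]
 [ 0.0112  0.0325]
 [-0.018   0.0326]]
cover demag [[-0.0216  0.0633]
 [-0.0213  0.0178]
 [ 0.0307  0.0176]]
rail end demag [[ 0.031  -0.0032]
 [ 0.0423 -0.0032]]
housing sides demag [[-0.083  -0.0157]
 [ 0.078  -0.0162]]
plate demag [ 0.0031 -0.0807] box [ 0.0013 -0.0817]
```

The box is centred to within about 2 mm. I'll close the fingers and go to the plate side of the knob.

```bash
python3 -m pendant '[-0.8,0,-0.1,0,0,0,1, -0.9,0,-0.1,0,0,0,1, -0.6,0,-0.05,0,0,0,1, 0,0,0,0,0,0,1, 0,0,0,0,0,0,1, 0,0,0,0,0,0,1, 0,0,0,0,0,0,1, 0,0,0,0,0,0,1]' 20
python3 -m pendant '[0,0,0,0,0,0,1, 0,0,0,0,0,0,1, 0,0,0,0,0,0,1, 0,0,0,0,0,0,1]'
python3 -c "
from h import *
go(.5556,.232,.046,6.8)"
```

```text
t: 21.15
position: [0.5473, 0.2248, 0.1584]
orientation: [-1.268, 1.131, -1.128]
wrist_force: [0.2, -0.5, -0.2]
grip_width: 0.0278
t: 21.55
position: [0.5482, 0.2226, 0.1587]
orientation: [-1.266, 1.133, -1.131]
wrist_force: [-0.2, 0.4, 0.1]
grip_width: 0.0006
t 21.55 pos [0.548 0.223 0.159] F [-0.209  0.375  0.101] w 0.0006 
 shift [-0.226  2.816  0.228] turn [ 0.058 -0.107  0.038]
```

```bash
python3 -m pendant '[-0.2,0.3,0.2,0.05,-0.1,0.03,1, 0,0.8,0,0,0,0,1, 0,0.8,0,0,0,0,1, 0,0.3,0,0,0,0,1, 0,0,0,0,0,0,1, 0,0,0,0,0,0,1]'
python3 -c "
from h import *
go(.5556,.232,.046,6.8)"
```

```text
t: 22.15
position: [0.558, 0.2356, 0.0666]
orientation: [-1.261, 1.117, -1.118]
wrist_force: [0.3, -0.1, 0.8]
grip_width: 0.0003
t 22.15 pos [0.558 0.236 0.067] F [ 0.303 -0.072  0.792] w 0.0003 
 shift [ 0.082  0.515 -0.072] turn [-0.027  0.034 -0.016]
```

```bash
python3 -m pendant '[0.12,0,-0.07,0,0,0,1, 0,0.3,0,0,0,0,1, 0,0.18,0,0,0,0,1, 0,0,0,0,0,0,1]'
python3 -c "
from h import *
go(.5556,.232,.046,6.8)"
```

```text
t: 22.55
position: [0.558, 0.2311, 0.0493]
orientation: [-1.255, 1.115, -1.119]
wrist_force: [-0.7, -0.6, -0.3]
grip_width: 0.0006
t 22.55 pos [0.558 0.231 0.049] F [-0.742 -0.643 -0.31 ] w 0.0006 
 shift [-0.031  0.081 -0.058] turn [-0.072  0.034 -0.036]
```

```bash
python3 -m pendant '[-0.25,0.05,-0.05,0,0,0,1, -0.25,0,0,0,0,0,1, -0.25,0,0,0,0,0,1, -0.25,0,0,0,0,0,1, -0.25,0,0,0,0,0,1, -0.2,0,0,0,0,0,1]'
python3 -c "
from h import *
go(.5487,.291,.048,6.8)"
```

```text
t: 23.15
position: [0.5491, 0.2907, 0.0474]
orientation: [-1.255, 1.114, -1.123]
wrist_force: [0.9, -1.3, -0.8]
grip_width: 0.0005
t 23.15 pos [0.549 0.291 0.047] F [ 0.907 -1.305 -0.833] w 0.0005 
 shift [-0.009 -0.016 -0.008] turn [-0.078  0.016 -0.014]
```

```bash
python3 -m pendant '[-0.12,0,0,0,0,0,1, -0.12,0,0,0,0,0,1, -0.12,0,0,0,0,0,1]'
python3 -m pendant '[-0.12,0,0,0,0,0,1, -0.12,0,0,0,0,0,1]'
python3 -c "
from h import *
go(.5475,.301,.048,6.8)
snap('wrist','w6.png')"
```

```text
t: 23.45
position: [0.5482, 0.298, 0.0475]
orientation: [-1.263, 1.112, -1.132]
wrist_force: [0.5, -14.0, 5.3]
grip_width: 0.0008
t: 23.65
position: [0.548, 0.2975, 0.0476]
orientation: [-1.27, 1.114, -1.144]
wrist_force: [0.8, -12.0, 4.7]
grip_width: 0.0005
t 23.65 pos [0.548 0.298 0.048] F [  0.753 -11.976   4.691] w 0.0005 
 shift [-0.088 -0.013 -0.003] turn [-0.035 -0.067  0.166]
```

There's a hard stop at about 12–14 N, so the guard is at its end. I'll back off and look at the button.

```bash
python3 -m pendant '[0.4,0,0,0,0,0,1, 0.8,-0.2,0,0,0,-0.15,1, 0.7,-0.3,0,0,0,0,1, 0,0,0,0,0,0,1, 0,0,0,0,0,0,1]'
python3 -c "
from h import *
go(.5558,.2561,.048,6.8)
snap('wrist','w7.png')"
```

```text
t: 24.2
position: [0.5568, 0.2167, 0.0723]
orientation: [-1.282, 1.105, -1.159]
wrist_force: [-1.1, 0.5, -0.7]
grip_width: 0.0004
t 24.2 pos [0.557 0.217 0.072] F [-1.14   0.481 -0.749] w 0.0004 
 shift [-1.003  0.569  0.079] turn [-0.038 -0.081  0.322]
```

View pics/w7.png

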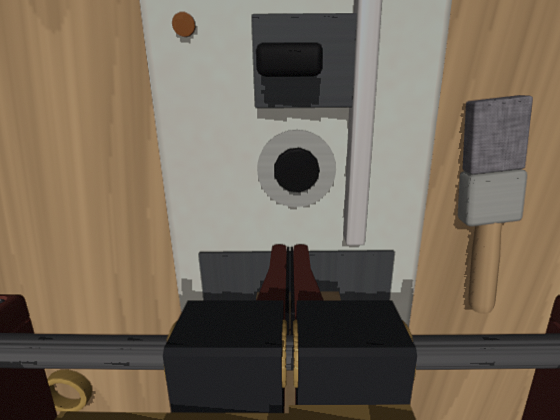

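The button at (297,170) is fully exposed. The cover spans rows 14–107, with the knob at (289,60), and the fingers hang at (290,260).

```bash
python3 - <<'E'
from h import *
np.set_printoptions(precision=4,suppress=True)
f=np.load('pics/w7.npz');g=cv2.cvtColor(f['im'],cv2.COLOR_RGB2GRAY)[130:220,250:345]
m=(g<40).astype(np.uint8);cs=cv2.findContours(m,cv2.RETR_EXTERNAL,cv2.CHAIN_APPROX_NONE)[0];c=max(cs,key=cv2.contourArea).reshape(-1,2)+[250,130]
w=ray(f,c,.051);o,r=cv2.minEnclosingCircle((w[:,:2]*1000).astype(np.float32));print('button',o,r)
a=np.radians(6.8);C=np.array([.5605,.2164]);A=np.array([[np.cos(a),np.sin(a)],[-np.sin(a),np.cos(a)]])
print('btn demag',A@(np.array(o)/1000-C),'cover',(ray(f,[[254,14],[256,107],[352,107]],.058)[:,:2]-C)@A.T)
go(o[0]/1000,o[1]/1000,.045,6.8)
E
```

```text
button (555.95849609375, 257.001220703125) 13.51742935180664
btn demag [0.0003 0.0409] cover [[-0.0206  0.1229]
 [-0.0214  0.0779]
 [ 0.0306  0.0774]]
t 24.25 pos [0.557 0.216 0.072] F [-0.449 -1.204  0.378] w 0.0005 
 shift [-1.043  0.645  0.076] turn [-0.042 -0.085  0.327]
```

The guard moved 60 mm, from 17.7 to 77.7 mm at its edge. Now to get over the button.

```bash
python3 -m pendant '[-0.4,0,0.05,-0.04,-0.08,0.32,1, -0.4,0,0,0,0,0,1, -0.2,0.2,0,0,0,0,1, 0,0,0,0,0,0,1, 0,0,0,0,0,0,1]'
python3 -c "
from h import *
go(.556,.257,.030,6.8)"
```

```text
t: 24.75
position: [0.5528, 0.2615, 0.0623]
orientation: [-1.266, 1.119, -1.118]
wrist_force: [-0.3, -0.3, -0.6]
grip_width: 0.0004
t 24.75 pos [0.553 0.261 0.062] F [-0.292 -0.302 -0.606] w 0.0004 
 shift [0.12  0.807 0.068] turn [0.009 0.035 0.003]
```

```bash
python3 -m pendant '[0.12,0.3,0.07,0,0,0,1, 0,0.3,0,0,0,0,1, 0,0.15,0,0,0,0,1, 0,0,0,0,0,0,1]'
python3 -c "
from h import *
go(.556,.257,.0245,6.8)"
```

```text
t: 25.15
position: [0.5562, 0.2562, 0.0291]
orientation: [-1.267, 1.118, -1.119]
wrist_force: [0.7, 2.0, 3.0]
grip_width: 0.0005
t 25.15 pos [0.556 0.256 0.029] F [0.659 2.006 2.994] w 0.0005 
 shift [-0.02   0.115 -0.004] turn [0.011 0.034 0.012]
```

Contact at 3 N and well aligned. I'll press on in small steps until it bottoms out.

```bash
python3 -m pendant '[0,0.07,0,0,0,0,1, 0,0.07,0,0,0,0,1, 0,0.07,0,0,0,0,1]'
python3 -m pendant '[0,0.08,0,0,0,0,1, 0,0.08,0,0,0,0,1]'
python3 -m pendant '[0,0.1,0,0,0,0,1, 0,0.1,0,0,0,0,1]'
```

```text
t: 25.45
position: [0.5563, 0.2564, 0.0261]
orientation: [-1.266, 1.123, -1.116]
wrist_force: [-11.9, -2.8, 31.7]
grip_width: 0.0007
t: 25.65
position: [0.5563, 0.2565, 0.0261]
orientation: [-1.263, 1.127, -1.113]
wrist_force: [-10.3, -1.3, 29.4]
grip_width: 0.0007
t: 25.85
position: [0.5563, 0.2566, 0.0259]
orientation: [-1.261, 1.131, -1.11]
wrist_force: [-14.3, -3.9, 38.8]
grip_width: 0.0005
```

It stopped hard at z = 0.026. The 3 N seen at 0.029 fits 5 mm of full travel there. Now I'll release, retreat up and check everything.

```bash
python3 -m pendant '[0,-0.3,0,0,0,0,1, 0,-0.8,0,0,0,0,1, 0,-1,0,0,0,0,1, 0,-1,0,0,0,0,1, 0,-1,0,0,0,0,1, 0,-1,0,0,0,0,1, 0.5,-0.5,-0.8,0,0,0,1, 0.5,0,-1,0,0,0,1]'
python3 -m pendant '[0.5,0,-0.8,0,0,0,1, 0.5,0,-0.5,0,0,0,1, 0.5,0,0,0,0,0,1, 0.5,0,0,0,0,0,1, 0,0,0,0,0,0,1, 0,0,0,0,0,0,1]'
python3 - <<'E'
from h import *
a=snap('wrist','w8.png')[0];b=snap('scene','s8.png')[0];c=snap('top','t8.png')[0]
cv2.imwrite('pics/c8.png',np.vstack([np.hstack([cv2.resize(a,(400,300)),cv2.resize(b,(400,300))]),np.hstack([cv2.resize(c,(400,300)),cv2.resize(b[180:300,90:270],(400,300))])])[:,:,::-1])
f=np.load('pics/w8.npz')
E
```

```text
t: 26.65
position: [0.4936, 0.2045, 0.2606]
orientation: [-1.258, 1.129, -1.114]
wrist_force: [-0.3, -0.8, -0.4]
grip_width: 0.0004
t: 27.25
position: [0.4453, 0.1118, 0.261]
orientation: [-1.252, 1.134, -1.113]
wrist_force: [-0.3, 0.0, 0.6]
grip_width: 0.0004
```

View pics/c8.png

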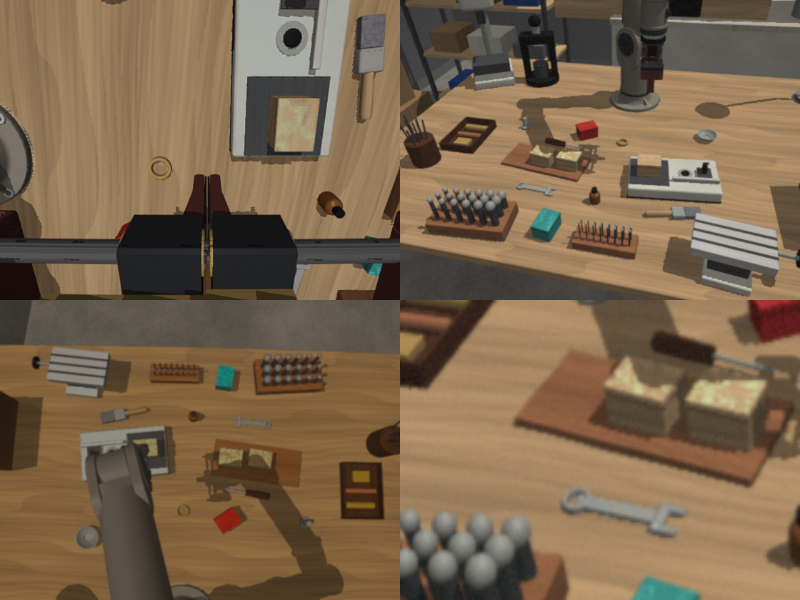

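The combined view shows the full box on the plate, the button clear and the guard open. The two light boxes are upright on the board and the other items look where they were. Handing in.

```bash
python3 -c "
from h import *
f=np.load('pics/w8.npz');k=[560/400,420/300]
print(ray(f,[[u*k[0],v*k[1]] for u,v in ((274,96),(323,98),(319,153),(268,151))],.099).mean(0))
manip.job_done()"
```

```text
[0.57062268 0.13438318 0.099     ]
the job is handed in; nothing more can be done
```

I found the full box, set it on the demagnetiser's plate, opened the guard, pressed and released the button, and handed the job in at about 27.5 s.

- **Finding the full box:** I lifted all three. A read about 1.5 N and B about 1.9 N, so both are light and were put back upright. C read about 5.8 N and is the full one.
- **Placing it:** C stands upright and released on the plate. After release I measured its centre about 2 mm from the plate's, and about 2 mm again just before handing in. The wrist still read about 6 N just before I opened the gripper, after a dip to about 4 N on contact. It may have settled by a millimetre or so, but it was not dropped from any height.
- **Guard and button:** The guard moved about 60 mm to its end stop and was left open. The button was pressed until it stopped hard, with 30–39 N at the wrist, then released. I judged that it went fully down from force and height, since the state gives no reading of its travel.
- **Failed first grasp:** My first grip on A closed on nothing just above the lid. Both cameras showed the fingertips about 21 mm above the reported TCP height, not 14 mm below it, so I corrected for that afterwards. A was not moved noticeably.
- **Other things on the bench:** They look undisturbed in the last pictures. I checked that by eye only.

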